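Start the shaker's hold-down bolt and hold it

TASK

The T-head bolt of the tube shaker's hold-down bar is standing in its boss with its thread not yet caught. Turn it backward (counter-clockwise from above) until it drops into the start of the thread, then from there one full turn forward (clockwise), no more, and finish with the gripper still holding its head there, so that a colleague can square up the bar before tightening. Leave the jar, the cup and the vial beside the shaker alone.

Things in the scene. Friction and masses are not known exactly. Their poses are not given: they have to be found in the camera images.
- bolt: Upright steel bolt in the middle of the shaker. Head: plain T-bar 46 mm long (its x), 12 wide (y), 20 high; origin at the head's middle, z up, 158 mm above the bench when bolt_depth is 0. Under the head an 18 mm round neck ends 14.5 mm below the origin; 30 mm collar from 28 to 32 mm below it. Captive and always upright: it only turns and moves up and down.
- bolt_depth (a joint): How far the bolt has sunk, m, positive down (true within 0.0005). It starts at 0.001 to 0.0045, riding on top of the thread's first winding. Turned counter-clockwise it climbs slowly to 0 and then, at an unseen angle 40 to 170 degrees from where it started, drops at once to 0.008: the thread start. One clockwise turn from there brings it to 0.016; a quarter turn more is a hard stop.
- boss_mouth (a point): Point on the bolt's axis where it enters the hold-down bar, 106 mm above the bench; the boss's thread is below. Right-hand thread, lead 8 mm a turn, friction about 0.04 to 0.08 Nm. Spring and weight press the bolt down with 3 to 5 N: it drops by itself inside loosely closed fingers. A tight grip can hold it up and hide the drop, and must follow it down as it screws in, or the thread skips.
- shaker: White fixed tube shaker, 210 x 240 x 47 mm, with black racks of white-capped vials (up to 98 mm) and a hold-down bar 36 x 200 mm, top at 106 mm, over them; only the bolt is higher. Origin on the bench under the bolt, x to the back, y along the bar. Bolt behaviour: turned back beyond the drop it climbs again; driven clockwise without dropping first it binds at 0.010 depth.
- jar: Loose clear sample jar with yellow lid, 66 mm across and 75 mm tall, standing on the bench; origin at the centre of its underside, z up. To be left alone.
- cup: Loose white plastic cup, 72 mm across and 70 mm tall, mouth up on the bench; origin at the centre of its underside, z up. To be left alone.
- vial: Loose small vial with white cap, 32 mm across and 55 mm tall, standing on the bench; origin at the centre of its underside, z up. To be left alone.

How it is judged:
By the outcome, as a careful person would: the job done as asked, in the order asked, and still so for the second after the job is handed in, while the arm keeps its last pose, push and grip.
It also fails if it takes over 58 s, if anything falls off the work surface, if the arm or the gripper's body presses on something with over 40 N, if the wrist force passes 120 N, or if a joint passes its speed limit or range.

ROBOT

A 6-joint arm with a two-finger parallel gripper is mounted at the origin on the work surface. World frame = base frame: x ahead of the robot, y to its left, z up, the work surface at z = 0. Lengths are in m, angles in rad, forces in N, time in s.
With the tool pointing down it reaches from about 0.275 to 0.85 m from the base axis. Payload 5.2 kg.
Tool frame: the origin (TCP) lies on the centre line of the jaws, within the pads' length; the fingertips stand 25 mm ahead of it and the grasp point (between the pads) lies 6 mm ahead of it (tip_reach is the distance from the TCP to the fingertips, in m); z points along the fingers, y is the direction in which the jaws open and shut (so a half turn about z gives the same grasp; the last joint's range is limited). The gripper opens to 85 mm and grips with 20 to 120 N. Pads are 22 mm wide; open, the fingers measure 114 mm over their backs; the gripper's body (76 mm by 85 mm) begins 54 mm behind the grasp point. The pads swing forward as they close: fully open they stand 13 mm farther back than shut.
Start: joints at [-1.456, 0.259, 1.535, -0, 1.348, -0.203], TCP at [0.172, -0.522, 0.256] pointing down, gripper open.
Joint ranges: [-3.14, 3.14], [-0.91, 2.08], [0.19, 2.58], [-1.22, 4.36], [0.22, 2.71], [-3.12, 3.12]. Speed limits (rad/s): [2.57, 2.57, 3.14, 3.14, 3.14, 3.14].

INTERFACE

Orientations are given as a unit quaternion [w, x, y, z].
In Python, from bench import state, capture, sign_off, tip_reach gives the robot as it stands. The module is installed in compiled form; this text tells all that it offers.
- The arm moves only by the tool drive_tool, never from a script. Its argument "motion" is one flat list of numbers, 6 for each row, row after row: the shift along the tool's x, y, z in m, then the turn, a rotation vector about the tool's x, y, z in degrees. A call has 1 to 5 rows; each row is the pose to reach, as a shift and turn from the pose commanded when the call began, along the tool's axes at that moment; what a row does not reach only later rows make up. A row lasts 1/12 s, in which the tool goes at most 41.7 mm and 7.16 degrees, less where a joint would pass 70% of its speed; a pose out of reach is approached as far as the arm can. A call with a gripper value outside its range is refused whole. "hand" is the finger opening in m, from 0 to 0.0854, set as the call begins (left out, the last holds). The fingers move at their own pace and stop on an object; the grip force is fixed at half the most. Time passes only in rows, so rows that repeat a pose let the fingers close. It gives the time, the measured TCP pose, the force and the opening at its end, in the units of the state.
- state(): the state, without advancing time (a new reading comes with each control period).
- capture(name): name is "scene" or "top" or "wrist"; returns a dict with "pixels" (420x560x3 uint8, blue, green, red), "vertical_fov" (degrees; the focal length in pixels is half the picture's height over the tangent of half this angle, whatever the lens; pixels are square), "cx", "cy" (the principal point, pixels), "k1" (the pictures are not rectified: a ray, as slopes to the right and down, at radius r is drawn at 1 + k1 r^2 times it, then the intrinsics apply), "position" and "orientation" of the camera in the world; the wrist camera has in their place "hand_eye" (4x4, takes a point from camera to tool coordinates, whose origin is the TCP and whose axes are the flange's). Camera axes: x right, y up, looking along -z (the intrinsics and any distortion apply to the point x, -y, -z); pixel columns grow to the right and rows downward; lengths in m; the calibration is good to about 2 mm. A picture is of the moment at which its call begins: read the wrist's pose just before it. There is no depth.
- sign_off(): hands the job in, once; it reports no verdict.
The state is a dict: "time_s": time; "q": joint angles; "qd": joint speeds; "tau": joint torques, N m; "position": TCP position; "ee_rot": TCP orientation; "force": force on the tool from outside, world axes, zero at the start; "wrist_torque": the same for the moment, N m; "grip_width": opening from 0.0 (shut) to 1.0 (fully open).
Only numpy, scipy, OpenCV 4.12 (cv2) and the standard library are available. Lean on these libraries where they do the work, as an engineer would, in place of code of your own. Each camera call takes 0.05 s, during which the arm holds its last target.

## Working session

There is one attempt and no reset: what is moved stays moved. The work goes in short steps, Python scripts to look and compute and a tool call to move; the robot and the scene stay as the last step left them, time stands still between calls to the robot, and variables do not carry over. Pictures are saved under pics/ and viewed, and the job is handed in when it is done.

Besides the shell and the picture viewer there is one more tool, called as name(argument=value, ...) on one line, values as JSON. drive_tool: Moves the arm, as the interface text tells. Its arguments: {"type":"object","properties":{"motion":{"type":"array","items":{"type":"number"}},"hand":{"type":"number"}},"required":["motion"]}

```bash
mkdir -p pics; ls
python3 - <<'E'
from bench import state, capture, tip_reach
import cv2
print(state(), tip_reach)
for n in ("scene","top","wrist"):
    c=capture(n); cv2.imwrite(f"pics/{n}0.png",c["pixels"]); print(n,{k:v for k,v in c.items() if k!="pixels"})
E
```

```text
pics
{'time_s': 0.0, 'q': array([-1.45578843e+00,  2.59354453e-01,  1.53609046e+00, -1.44843833e-05,
        1.34797381e+00, -2.02826219e-01]), 'qd': array([-0.00167105,  0.00057244, -0.00069315, -0.00091018,  0.00014072,
       -0.00022479]), 'tau': array([ 4.96839111e-04, -4.46036983e+01, -2.90575665e+01, -2.15061614e-04,
        1.15869203e-02, -8.95977223e-06]), 'position': array([ 0.17182857, -0.52196716,  0.25546551]), 'ee_rot': array([-9.12461896e-04,  9.87398571e-01,  1.58250526e-01,  3.30227066e-05]), 'force': array([-0.28543912,  0.46316382,  0.9190314 ]), 'wrist_torque': array([-0.02342634, -0.00726874,  0.00601071]), 'grip_width': 1.00001884947747} 0.025
scene {'vertical_fov': 47.46803433802175, 'cx': 283.9929766527286, 'cy': 207.74707385934477, 'k1': -0.013823839183900285, 'position': array([1.48365103, 0.0017441 , 0.808712  ]), 'orientation': array([0.63064801, 0.31752883, 0.31851816, 0.63245926])}
top {'vertical_fov': 57.0716759396903, 'cx': 279.1775952873466, 'cy': 203.71577990355613, 'k1': -0.0799038851147232, 'position': array([ 0.47675265, -0.02201831,  1.14088242]), 'orientation': array([ 0.70703615,  0.02497491, -0.00438456, -0.70672265])}
wrist {'vertical_fov': 69.95717982842936, 'cx': 281.199940551172, 'cy': 210.47232200120797, 'k1': -0.0642982042119472, 'hand_eye': array([[ 2.56797855e-04,  9.65324317e-01,  2.61053438e-01,
         6.66083996e-02],
       [ 9.99999743e-01, -7.32424561e-05, -7.12861960e-04,
        -5.91487521e-04],
       [-6.69022789e-04,  2.61053554e-01, -9.65324088e-01,
        -1.18285138e-01],
       [ 0.00000000e+00,  0.00000000e+00,  0.00000000e+00,
         1.00000000e+00]])}
```

View pics/top0.png

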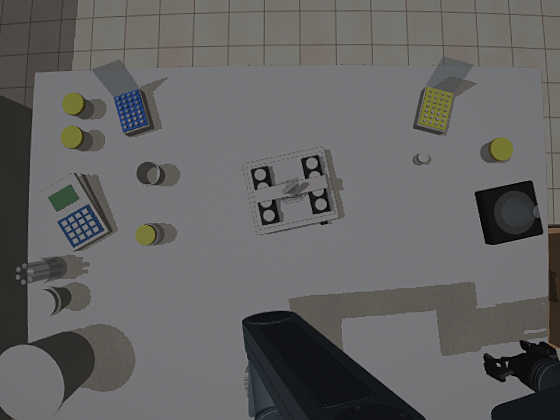

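View pics/scene0.png

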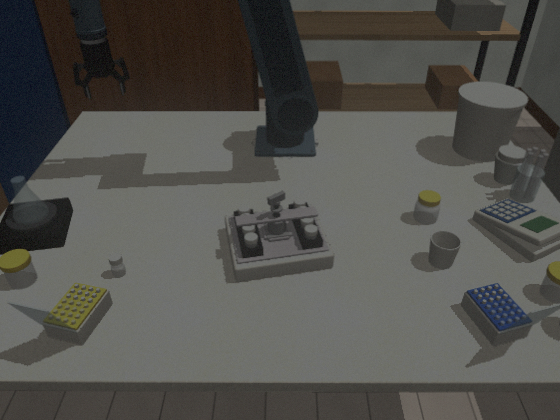

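View pics/wrist0.png

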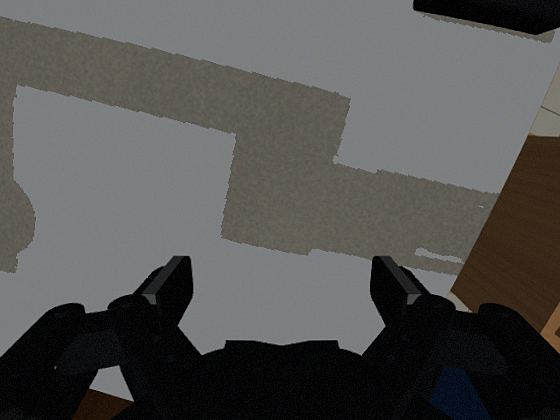

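```bash
cat > h.py <<'E'
import numpy as np, cv2
from scipy.spatial.transform import Rotation as R
from bench import state, capture
def Rq(q): return R.from_quat([q[1],q[2],q[3],q[0]])
def cam(name):
    s=state(); c=capture(name)
    if name=="wrist":
        H=np.array(c["hand_eye"]); Rt=Rq(s["ee_rot"]).as_matrix()
        c["Rw"]=Rt@H[:3,:3]; c["pw"]=Rt@H[:3,3]+s["position"]
    else:
        c["Rw"]=Rq(c["orientation"]).as_matrix(); c["pw"]=np.array(c["position"])
    c["f"]=210/np.tan(np.radians(c["vertical_fov"]/2))
    return c
def K(c): return np.array([[c["f"],0,c["cx"]],[0,c["f"],c["cy"]],[0,0,1]]),np.array([c["k1"],0,0,0.])
def ray(c,uv):
    k,d=K(c); p=cv2.undistortPoints(np.array([[uv]],float),k,d)[0,0]
    v=c["Rw"]@np.array([p[0],-p[1],-1]); return v
def atz(c,uv,z):
    v=ray(c,uv); return c["pw"]+v*(z-c["pw"][2])/v[2]
def proj(c,P):
    P=np.atleast_2d(P).astype(float); X=(P-c["pw"])@c["Rw"]; X=X*[1,-1,-1]
    k,d=K(c); return cv2.projectPoints(X,np.zeros(3),np.zeros(3),k,d)[0][:,0]
def crop(c,x0,y0,w,h,s,fn):
    im=c["pixels"][y0:y0+h,x0:x0+w]; im=cv2.resize(im,None,fx=s,fy=s,interpolation=cv2.INTER_CUBIC)
    im=np.clip(im.astype(float)*1.6,0,255).astype(np.uint8); cv2.imwrite(fn,im)
E
python3 - <<'E'
from h import *
c=cam("top"); crop(c,235,140,110,100,7,"pics/topc.png")
c=cam("scene"); crop(c,220,180,120,100,6,"pics/scenec.png")
E
```

```text
(no output)
```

View pics/topc.png

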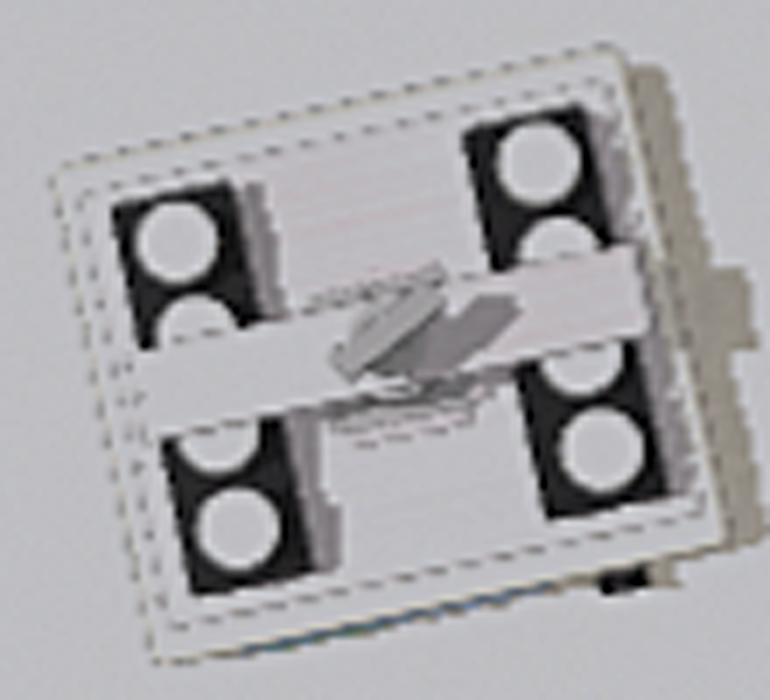

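View pics/scenec.png

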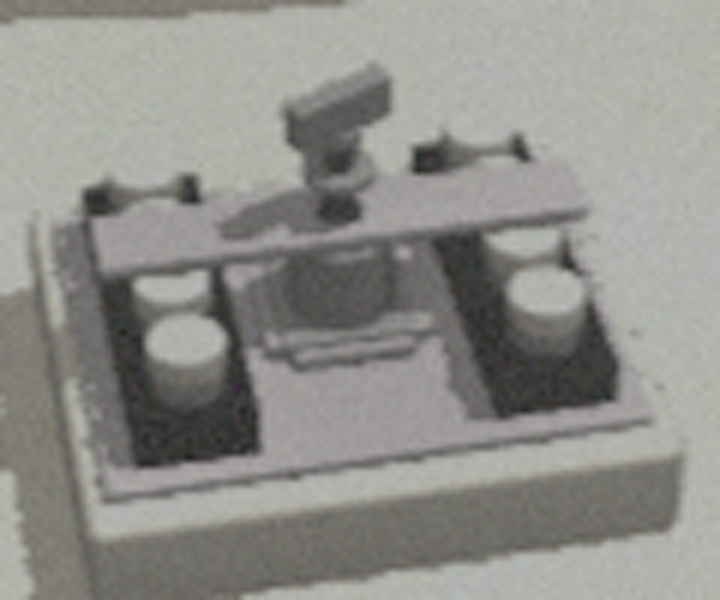

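Run:
```python
from h import *
c=cam("top")
f=lambda x,y:(235+(x-0)/7,140+y/7)
print(atz(c,f(391,325),.165))
print(atz(c,f(341,364),.165),atz(c,f(425,282),.165))
print("bar", [atz(c,f(*p),.106)[:2] for p in [(135,352),(148,440),(650,335),(632,245)]], np.mean([atz(c,f(*p),.106)[:2] for p in [(135,352),(148,440),(650,335),(632,245)]],0))
cs=[atz(c,f(*p),.047)[:2] for p in [(50,165),(615,42),(728,545),(155,662)]]
print("sh",cs,np.mean(cs,0))
s=cam("scene");g=lambda x,y:(220+x/6,180+y/6)
a=[atz(s,g(*p),.165) for p in [(285,108),(372,65),(390,82),(305,122)]]
print(np.array(a),np.mean(a,0))
```

```text
[ 0.56113027 -0.02311869  0.165     ]
[ 0.54700103 -0.00502886  0.165     ] [ 0.57673292 -0.03543295  0.165     ]
bar [array([0.55596879, 0.07526146]), array([0.52207706, 0.07012025]), array([ 0.5622991 , -0.12239655]), array([ 0.5969436 , -0.11567906])] [ 0.55932213 -0.02317347]
sh [array([0.63717916, 0.11599907]), array([ 0.68696278, -0.11459951]), array([ 0.4821998 , -0.15922427]), array([0.43471041, 0.07224765])] [ 0.56026304 -0.02139427]
[[ 0.5771372  -0.03935197  0.165     ]
 [ 0.54762415 -0.00578659  0.165     ]
 [ 0.55938404  0.00135891  0.165     ]
 [ 0.58643134 -0.0313597   0.165     ]] [ 0.56764418 -0.01878484  0.165     ]
```

```bash
cat >> h.py <<'E'
def plan(target,yawdeg):
    s=state(); Rt=Rq(s["ee_rot"]).as_matrix()
    a=np.radians(yawdeg); Rg=np.array([[np.cos(a),np.sin(a),0],[np.sin(a),-np.cos(a),0],[0,0,-1]])
    d=Rt.T@(np.array(target)-s["position"]); r=R.from_matrix(Rt.T@Rg).as_rotvec(degrees=True)
    print("t",round(s["time_s"],2),"pos",s["position"].round(4),"yaw",np.degrees(np.arctan2(Rt[1,0],Rt[0,0])).round(2),"q6",np.degrees(s["q"][5]).round(1),"F",s["force"].round(1),"M",s["wrist_torque"].round(2),"g",s["grip_width"])
    print("shift mm",(d*1000).round(1),"turn",r.round(2))
E
python3 -c "
from h import *
plan([.561,-.022,.256],-46)"
```

```text
t 0.35 pos [ 0.1719 -0.5223  0.2561] yaw 18.21 q6 -11.6 F [ 0.1  0.3 -0.3] M [ 0.05 -0.04  0.  ] g 1.001900993958408
shift mm [ 5.260e+02 -3.537e+02  3.000e-01] turn [-3.000e-02  1.000e-02  6.421e+01]
```

drive_tool(motion=[0.033,-0.022,0,0,0,0,0.066,-0.044,0,0,0,0,0.099,-0.066,0,0,0,0,0.132,-0.088,0,0,0,0,0.165,-0.11,0,0,0,0])

```text
time_s: 0.77
position: [0.2949, -0.3649, 0.2563]
ee_rot: [0.0, 0.987, 0.158, 0.0]
force: [0.7, -0.4, 0.1]
grip_width: 0.999
```

drive_tool(motion=[0.033,-0.022,0,0,0,0,0.066,-0.044,0,0,0,0,0.099,-0.066,0,0,0,0,0.132,-0.088,0,0,0,0,0.165,-0.11,0,0,0,0])

```text
time_s: 1.18
position: [0.4174, -0.2086, 0.2566]
ee_rot: [0.0, 0.987, 0.158, 0.0]
force: [0.3, -0.5, 0.7]
grip_width: 0.996
```

drive_tool(motion=[0.033,-0.022,0,0,0,0,0.066,-0.044,0,0,0,0,0.099,-0.066,0,0,0,0,0.132,-0.088,0,0,0,0,0.165,-0.11,0,0,0,0])

```text
time_s: 1.6
position: [0.5399, -0.0524, 0.2564]
ee_rot: [0.0, 0.987, 0.158, 0.0]
force: [-1.0, -1.6, 0.1]
grip_width: 0.998
```

drive_tool(motion=[0.031,-0.023,0,0,0,7,0.031,-0.023,0,0,0,14,0.031,-0.023,0,0,0,21,0.031,-0.023,0,0,0,28,0.031,-0.023,0,0,0,35])

```text
time_s: 2.02
position: [0.5613, -0.0222, 0.2561]
ee_rot: [-0.0, 0.989, -0.148, -0.0]
force: [-0.3, 0.2, 0.0]
grip_width: 1.002
```

drive_tool(motion=[0,0,0,0,0,7,0,0,0,0,0,14,0,0,0,0,0,21,0,0,0,0,0,28,0,0,0,0,0,29])

```text
time_s: 2.43
position: [0.5612, -0.0227, 0.2562]
ee_rot: [0.0, 0.92, -0.391, -0.0]
force: [0.5, -1.1, 0.8]
grip_width: 1.0
```

Run:
```python
from h import *
plan([.561,-.022,.256],-46)
c=cam("wrist"); cv2.imwrite("pics/w1.png",np.clip(c["pixels"]*1.6,0,255).astype(np.uint8))
t=cam("top"); crop(t,235,140,110,100,7,"pics/t1.png")
```

```text
t 2.43 pos [ 0.5612 -0.0227  0.2562] yaw -46.05 q6 122.4 F [ 0.5 -1.1  0.8] M [0.05 0.03 0.01] g 1.000073336488194
shift mm [-0.7 -0.4  0.2] turn [ 0.01  0.01 -0.05]
```

View pics/w1.png

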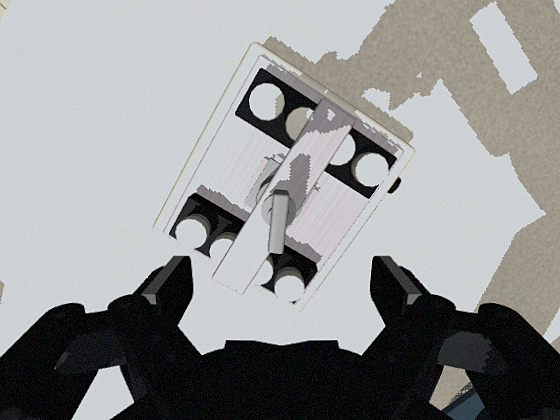

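Run:
```python
from h import *
c=cam("wrist"); crop(c,240,170,80,100,7,"pics/w1c.png")
```

```text
(no output)
```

View pics/w1c.png

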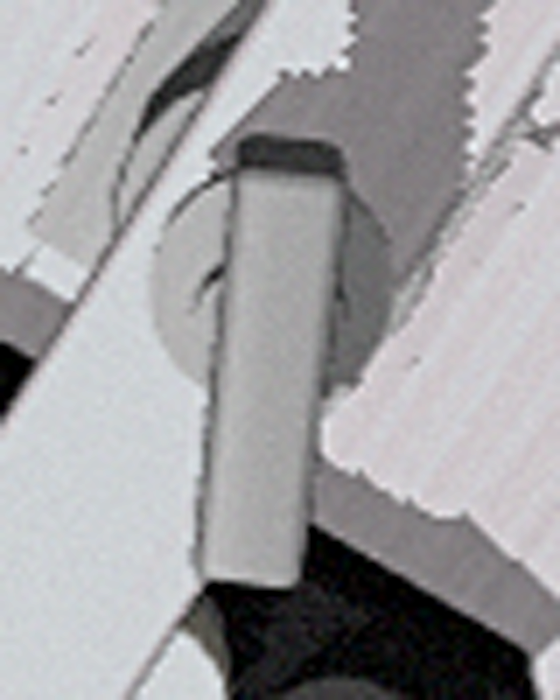

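Run:
```python
from h import *
c=cam("wrist"); P=[(236,172),(344,176),(302,585),(201,580)]
for z in (.164,.1655,.167):
    X=np.array([atz(c,(240+x/7-.43,170+y/7-.43),z) for x,y in P])
    L=(X[0]+X[1]-X[2]-X[3])/2; W=(X[1]+X[2]-X[0]-X[3])/2
    print(z,X.mean(0).round(4),"len",np.linalg.norm(L).round(4),np.linalg.norm(W).round(4),"yaw",np.degrees(np.arctan2(L[1],L[0])).round(1))
    m=X.mean(0)
```

```text
0.164 [ 0.5622 -0.0195  0.164 ] len 0.0453 0.011 yaw -50.9
0.1655 [ 0.5625 -0.0199  0.1655] len 0.0449 0.0109 yaw -50.9
0.167 [ 0.5628 -0.0202  0.167 ] len 0.0446 0.0108 yaw -50.9
```

```bash
python3 -c "
from h import *
plan([.5624,-.0198,.176],-51)"
```

```text
t 2.63 pos [ 0.5612 -0.0228  0.2563] yaw -45.62 q6 121.9 F [ 0.3 -0.2 -0.4] M [ 0.04 -0.05  0.02] g 0.9986483493102509
shift mm [-1.3 -2.9 80.3] turn [0.   0.   5.38]
```

drive_tool(motion=[-0.0013,-0.0029,0.03,0,0,5.2,-0.0013,-0.0029,0.06,0,0,5.2,-0.0013,-0.0029,0.08,0,0,5.2,-0.0013,-0.0029,0.08,0,0,5.2])

```text
time_s: 2.97
position: [0.5595, -0.0192, 0.1718]
ee_rot: [0.001, 0.903, -0.43, -0.004]
force: [-0.1, -0.5, 0.2]
grip_width: 1.002
```

drive_tool(motion=[0,0,0,0,0,0,0,0,0,0,0,0,0,0,0,0,0,0], hand=0.03)

```text
time_s: 3.22
position: [0.5637, -0.0201, 0.1782]
ee_rot: [-0.0, 0.903, -0.43, 0.002]
force: [-0.1, 0.2, -0.5]
grip_width: 0.607
```

Run:
```python
from h import *
plan([.5624,-.0198,.176],-51)
c=cam("wrist"); crop(c,160,130,260,180,3,"pics/w2.png")
```

```text
t 3.22 pos [ 0.5637 -0.0201  0.1782] yaw -50.96 q6 127.6 F [-0.1  0.2 -0.5] M [-0.03 -0.05  0.01] g 0.6069780871779737
shift mm [-1.   0.8  2.2] turn [-0.12 -0.16  0.04]
```

View pics/w2.png

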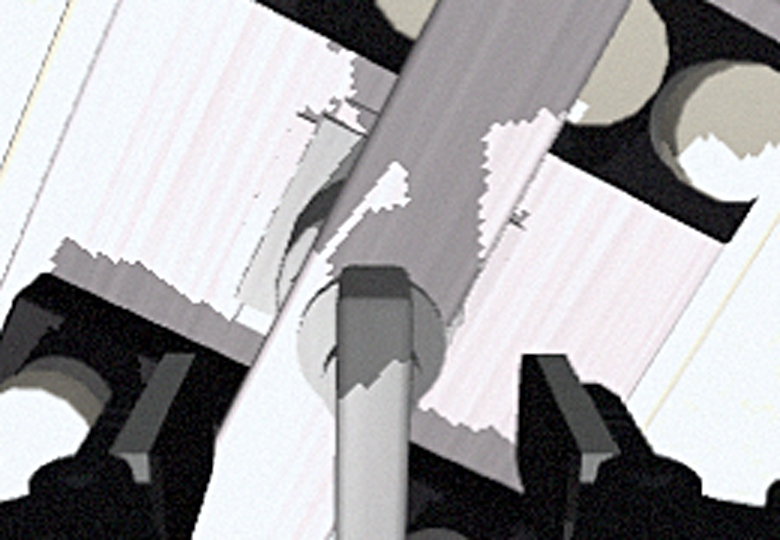

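drive_tool(motion=[0,0,0,0,0,0,0,0,0,0,0,0,0,0,0,0,0,0], hand=0.03)

```text
time_s: 3.52
position: [0.5627, -0.0199, 0.177]
ee_rot: [-0.0, 0.903, -0.43, 0.001]
force: [0.4, -0.9, -0.4]
grip_width: 0.353
```

Run:
```python
from h import *
plan([.5624,-.0198,.176],-51)
c=cam("wrist"); crop(c,160,180,260,180,3,"pics/w3.png")
```

```text
t 3.52 pos [ 0.5627 -0.0199  0.177 ] yaw -50.99 q6 127.6 F [ 0.4 -0.9 -0.4] M [ 0.03 -0.02 -0.03] g 0.3528965815342314
shift mm [-0.2  0.2  1. ] turn [-0.04 -0.05  0.01]
```

View pics/w3.png

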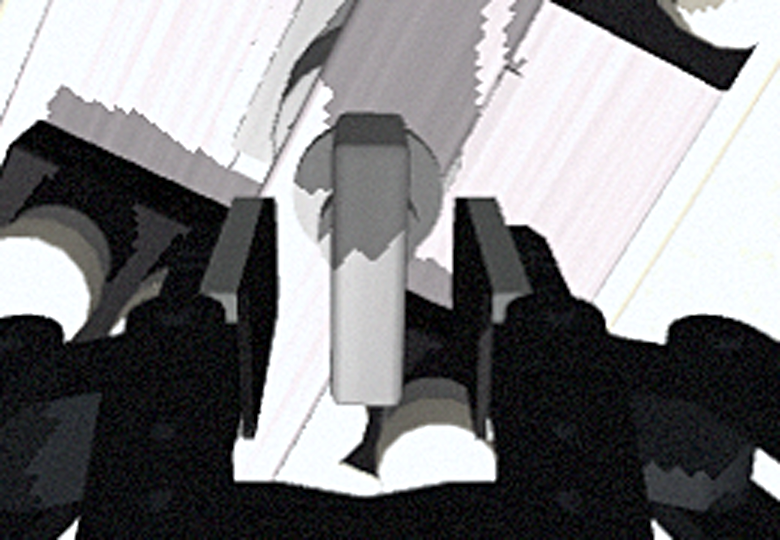

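drive_tool(motion=[0,0.0005,0.001,0,0,0,0,0.0005,0.001,0,0,0,0,0.0005,0.001,0,0,0,0,0.0005,0.001,0,0,0], hand=0.014)

```text
time_s: 3.9
position: [0.562, -0.0201, 0.1752]
ee_rot: [0.0, 0.903, -0.43, -0.0]
force: [-0.0, 0.1, -0.2]
grip_width: 0.163
```

Run:
```python
from h import *
plan([.5624,-.0198,.176],-51)
c=cam("wrist"); crop(c,160,180,260,180,3,"pics/w4.png")
c=cam("scene"); crop(c,230,160,90,80,8,"pics/s4.png")
```

```text
t 3.9 pos [ 0.562  -0.0201  0.1752] yaw -50.99 q6 127.6 F [-0.   0.1 -0.2] M [0.02 0.   0.  ] g 0.16324975732769362
shift mm [ 0.  -0.5 -0.8] turn [0.01 0.01 0.01]
```

View pics/w4.png

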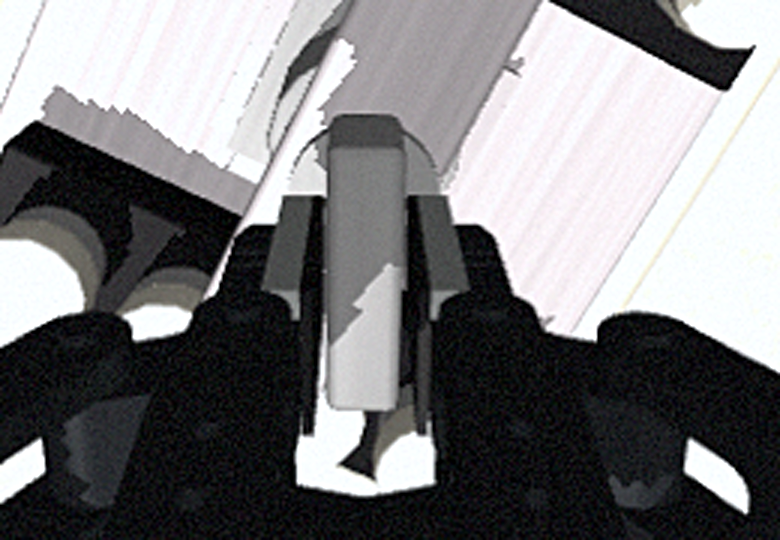

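View pics/s4.png

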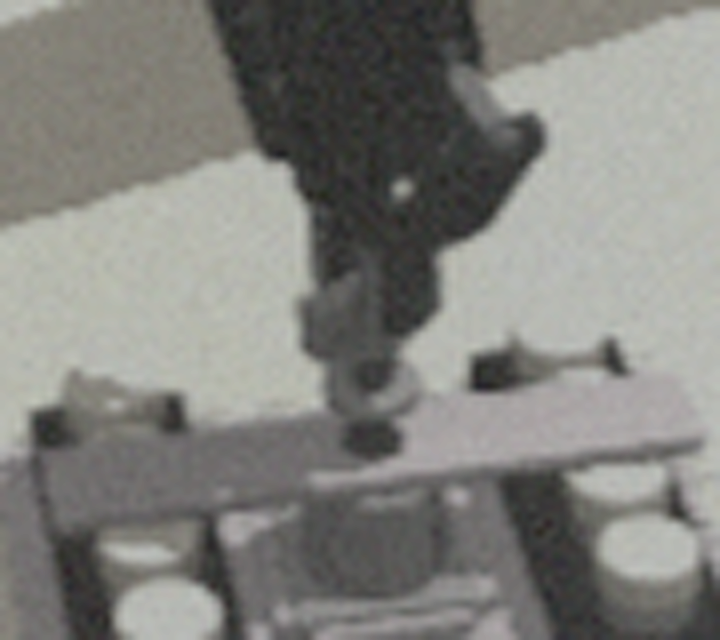

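drive_tool(motion=[0,0,0,0,0,-7,0,0,0,0,0,-14,0,0,0,0,0,-21,0,0,0,0,0,-28,0,0,0,0,0,-35])

```text
time_s: 4.42
position: [0.5622, -0.0202, 0.1756]
ee_rot: [0.0, 0.991, -0.136, 0.0]
force: [-0.8, 0.2, 1.2]
grip_width: 0.166
```

```bash
cat > look.py <<'E'
import sys
from h import *
n=sys.argv[1]
plan([.5624,-.0198,.176],-51)
w=cam("wrist"); s=cam("scene")
crop(w,200,200,160,140,3,"/tmp/a.png"); crop(s,250,180,60,60,7,"/tmp/b.png")
a=cv2.imread("/tmp/a.png"); b=cv2.imread("/tmp/b.png")
a=cv2.copyMakeBorder(a,0,0,0,4,cv2.BORDER_CONSTANT); b=b[:300]; b=cv2.copyMakeBorder(b,0,420-b.shape[0],0,0,cv2.BORDER_CONSTANT)
o=np.hstack([a,b])
o=cv2.resize(o,None,fx=min(1,800/o.shape[1]),fy=min(1,800/o.shape[1])); cv2.imwrite(f"pics/L{n}.png",o)
E
python3 look.py 1
```

```text
t 4.42 pos [ 0.5622 -0.0202  0.1756] yaw -15.65 q6 92.2 F [-0.8  0.2  1.2] M [ 0.01  0.03 -0.12] g 0.16596594286266814
shift mm [ 0.1 -0.4 -0.4] turn [-1.000e-02 -3.000e-02  3.535e+01]
```

View pics/L1.png

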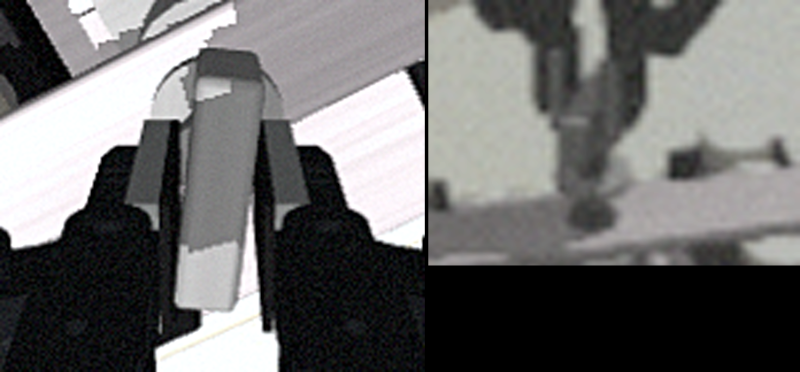

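drive_tool(motion=[0,0,0,0,0,-5,0,0,0,0,0,-10,0,0,0,0,0,-10,0,0,0,0,0,-8.5])

```text
time_s: 4.85
position: [0.562, -0.0201, 0.1752]
ee_rot: [-0.0, 0.998, -0.068, -0.0]
force: [-0.8, 0.7, -0.0]
grip_width: 0.163
```

```bash
python3 look.py 2
```

```text
t 4.85 pos [ 0.562  -0.0201  0.1752] yaw -7.81 q6 84.4 F [-0.8  0.7 -0. ] M [ 0.    0.03 -0.06] g 0.16289642321551817
shift mm [ 0.3 -0.4 -0.8] turn [-0.000e+00  1.000e-02  4.319e+01]
```

View pics/L2.png

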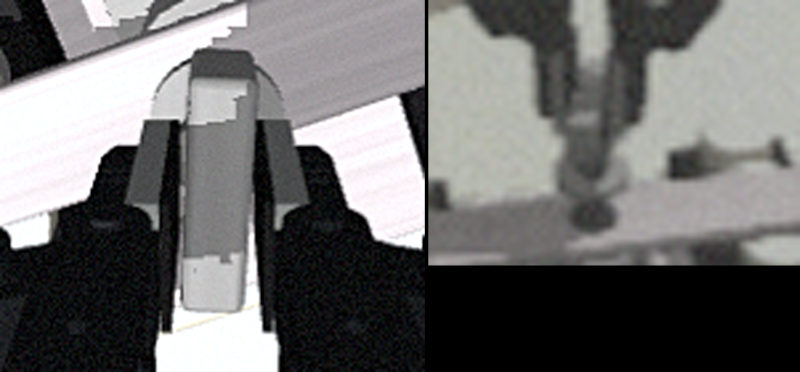

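drive_tool(motion=[0,0,0,0,0,-5,0,0,0,0,0,-10,0,0,0,0,0,-10,0,0,0,0,0,-8.5])

```text
time_s: 5.28
position: [0.562, -0.0201, 0.1752]
ee_rot: [-0.0, 1.0, 0.007, -0.0]
force: [-0.2, -0.7, 0.5]
grip_width: 0.167
```

```bash
python3 look.py 3
```

```text
t 5.28 pos [ 0.562  -0.0201  0.1752] yaw 0.75 q6 75.8 F [-0.2 -0.7  0.5] M [ 0.01 -0.06 -0.04] g 0.16656213488914273
shift mm [ 0.4 -0.3 -0.8] turn [-0.000e+00  1.000e-02  5.175e+01]
```

View pics/L3.png

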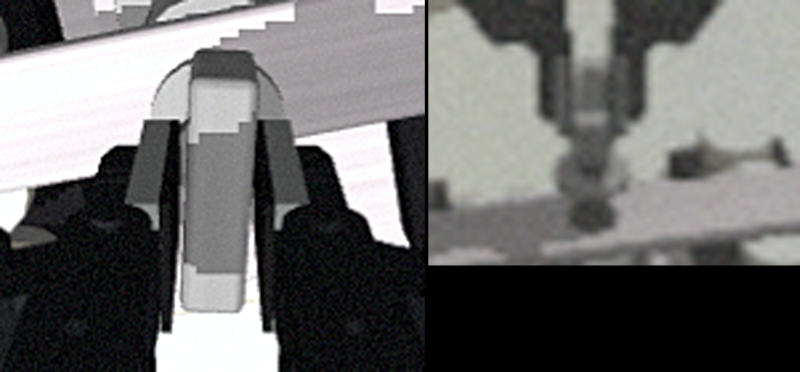

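drive_tool(motion=[0,0,0,0,0,-5,0,0,0,0,0,-10,0,0,0,0,0,-10,0,0,0,0,0,-8.5])

```text
time_s: 5.72
position: [0.562, -0.0201, 0.1753]
ee_rot: [-0.0, 0.997, 0.081, 0.0]
force: [0.6, -0.1, 0.7]
grip_width: 0.163
```

```bash
python3 look.py 4
```

```text
t 5.72 pos [ 0.562  -0.0201  0.1753] yaw 9.28 q6 67.3 F [ 0.6 -0.1  0.7] M [ 0.01 -0.04  0.02] g 0.1626053302091806
shift mm [ 0.4 -0.2 -0.7] turn [-0.    0.   60.28]
```

View pics/L4.png

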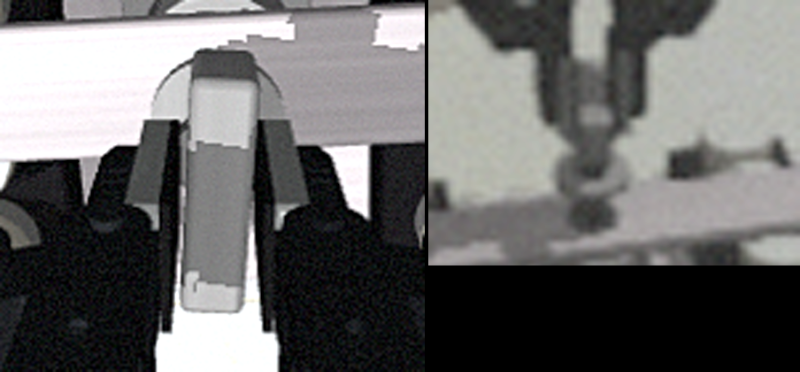

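drive_tool(motion=[0,0,0,0,0,-5,0,0,0,0,0,-10,0,0,0,0,0,-10,0,0,0,0,0,-8.5])

```text
time_s: 6.15
position: [0.562, -0.0201, 0.1753]
ee_rot: [-0.0, 0.988, 0.155, 0.0]
force: [1.1, -0.3, 0.3]
grip_width: 0.164
```

```bash
python3 look.py 5
```

```text
t 6.15 pos [ 0.562  -0.0201  0.1753] yaw 17.78 q6 58.8 F [ 1.1 -0.3  0.3] M [-0.01  0.01 -0.01] g 0.16437001987731342
shift mm [ 0.4 -0.2 -0.7] turn [-1.000e-02  0.000e+00  6.878e+01]
```

View pics/L5.png

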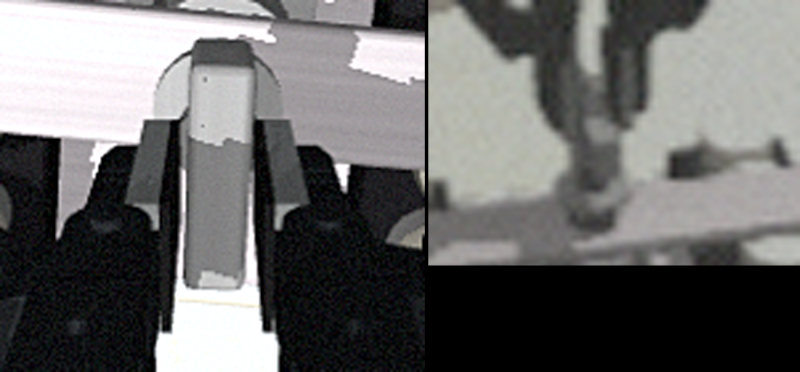

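drive_tool(motion=[0,0,0.004,0,0,0,0,0,0.0075,0,0,0,0,0,0.0075,0,0,0])

```text
time_s: 6.5
position: [0.5614, -0.02, 0.1668]
ee_rot: [-0.0, 0.988, 0.156, -0.001]
force: [0.0, 0.1, 0.3]
grip_width: 0.168
```

drive_tool(motion=[0,0,0,0,0,6,0,0,0.0001,0,0,12,0,0,0.0003,0,0,19,0,0,0.0004,0,0,26,0,0,0.0005,0,0,33])

```text
time_s: 6.92
position: [0.5619, -0.0201, 0.1669]
ee_rot: [0.0, 0.991, -0.134, -0.0]
force: [0.8, 0.5, -1.6]
grip_width: 0.168
```

```bash
python3 look.py 6
```

```text
t 6.92 pos [ 0.5619 -0.0201  0.1669] yaw -15.36 q6 91.9 F [ 0.8  0.5 -1.6] M [-0.   -0.08  0.03] g 0.16794865461869685
shift mm [ 0.4 -0.5 -9.1] turn [1.000e-02 3.000e-02 3.564e+01]
```

View pics/L6.png

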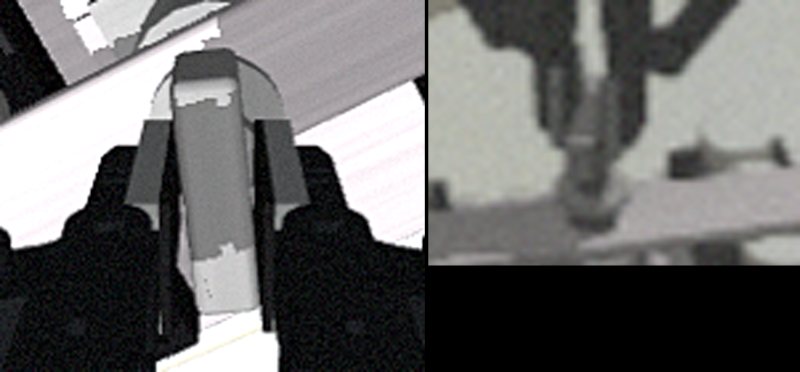

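drive_tool(motion=[0,0,0.0002,0,0,7,0,0,0.0003,0,0,14,0,0,0.0005,0,0,21,0,0,0.0006,0,0,28,0,0,0.0008,0,0,35])

```text
time_s: 7.43
position: [0.562, -0.02, 0.1664]
ee_rot: [-0.0, 0.906, -0.423, -0.0]
force: [0.1, 0.8, -0.2]
grip_width: 0.164
```

drive_tool(motion=[0,0,0.0002,0,0,7,0,0,0.0003,0,0,14,0,0,0.0005,0,0,21,0,0,0.0006,0,0,28,0,0,0.0008,0,0,35])

```text
time_s: 7.85
position: [0.5622, -0.0199, 0.1656]
ee_rot: [-0.0, 0.737, -0.676, -0.0]
force: [1.7, 1.1, -0.9]
grip_width: 0.16
```

```bash
python3 look.py 7
```

```text
t 7.85 pos [ 0.5622 -0.0199  0.1656] yaw -85.08 q6 161.7 F [ 1.7  1.1 -0.9] M [ 0.1  -0.15  0.04] g 0.16011795447193802
shift mm [ -0.1  -0.2 -10.4] turn [-3.000e-02  1.000e-02 -3.408e+01]
```

View pics/L7.png

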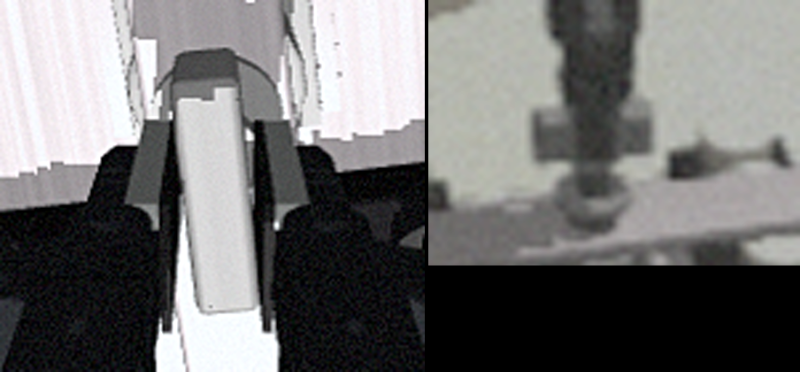

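drive_tool(motion=[0,0,0.0001,0,0,5,0,0,0.0002,0,0,10,0,0,0.0002,0,0,10])

```text
time_s: 8.2
position: [0.5621, -0.02, 0.1655]
ee_rot: [0.0, -0.677, 0.736, 0.0]
force: [0.8, 0.7, 0.0]
grip_width: 0.164
```

drive_tool(motion=[0,0,0,0,0,0,0,0,0,0,0,0,0,0,0,0,0,0,0,0,0,0,0,0,0,0,0,0,0,0], hand=0.08)

```text
time_s: 8.62
position: [0.562, -0.0202, 0.1655]
ee_rot: [-0.0, -0.676, 0.737, 0.0]
force: [-0.6, -0.0, 0.3]
grip_width: 0.862
```

```bash
python3 look.py 8
```

```text
t 8.62 pos [ 0.562  -0.0202  0.1655] yaw -94.91 q6 171.5 F [-0.6 -0.   0.3] M [ 0.   -0.02 -0.02] g 0.8620511451921459
shift mm [ -0.4  -0.4 -10.5] turn [ 1.000e-02 -0.000e+00 -4.391e+01]
```

View pics/L8.png

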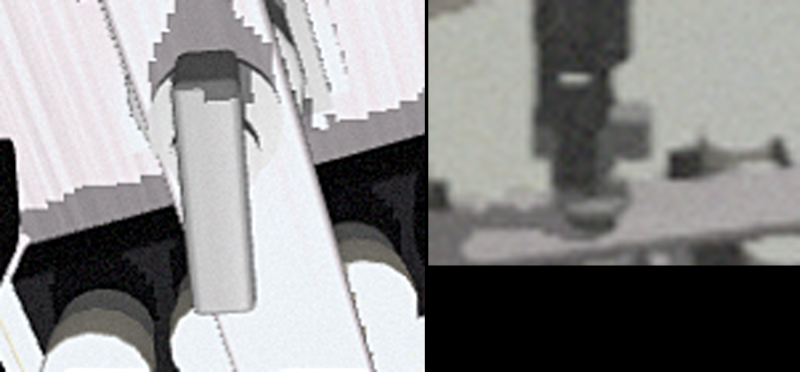

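drive_tool(motion=[0,0,0,0,0,-7,0,0,0,0,0,-14,0,0,0,0,0,-21,0,0,0,0,0,-28,0,0,0,0,0,-35])

```text
time_s: 9.13
position: [0.562, -0.0202, 0.1655]
ee_rot: [0.0, 0.868, -0.497, 0.0]
force: [0.4, 0.4, -0.6]
grip_width: 0.939
```

drive_tool(motion=[0,0,0,0,0,-7,0,0,0,0,0,-14,0,0,0,0,0,-21,0,0,0,0,0,-28,0,0,0,0,0,-35])

```text
time_s: 9.55
position: [0.562, -0.0201, 0.1655]
ee_rot: [0.0, 0.977, -0.213, -0.0]
force: [-0.7, 0.6, 0.2]
grip_width: 0.934
```

drive_tool(motion=[0,0,0,0,0,-7,0,0,0,0,0,-14,0,0,0,0,0,-21,0,0,0,0,0,-28,0,0,0,0,0,-35])

```text
time_s: 9.97
position: [0.562, -0.0201, 0.1655]
ee_rot: [-0.0, 0.996, 0.091, 0.0]
force: [0.2, -0.7, -1.4]
grip_width: 0.941
```

drive_tool(motion=[0,0,0,0,0,-7,0,0,0,0,0,-14,0,0,0,0,0,-21,0,0,0,0,0,-28,0,0,0,0,0,-35])

```text
time_s: 10.38
position: [0.562, -0.0202, 0.1655]
ee_rot: [0.0, 0.923, 0.386, -0.0]
force: [-1.4, -0.3, -0.2]
grip_width: 0.937
```

drive_tool(motion=[0,0,0,0,0,-7,0,0,0,0,0,-14,0,0,0,0,0,-21,0,0,0,0,0,-28,0,0,0,0,0,-35])

```text
time_s: 10.8
position: [0.562, -0.0201, 0.1655]
ee_rot: [-0.0, 0.764, 0.645, -0.0]
force: [-0.1, 0.1, 0.0]
grip_width: 0.931
```

drive_tool(motion=[0,0,0,0,0,-7,0,0,0,0,0,-8,0,0,0,0,0,-8], hand=0.03)

```text
time_s: 11.05
position: [0.562, -0.0201, 0.1655]
ee_rot: [-0.0, 0.72, 0.694, -0.0]
force: [-0.1, 1.2, 0.9]
grip_width: 0.532
```

```bash
python3 look.py 9
```

```text
t 11.05 pos [ 0.562  -0.0201  0.1655] yaw 87.9 q6 -11.3 F [-0.1  1.2  0.9] M [-0.01  0.03 -0.01] g 0.532205770715359
shift mm [  0.4   0.4 -10.5] turn [ -0.    0.  138.9]
```

View pics/L9.png

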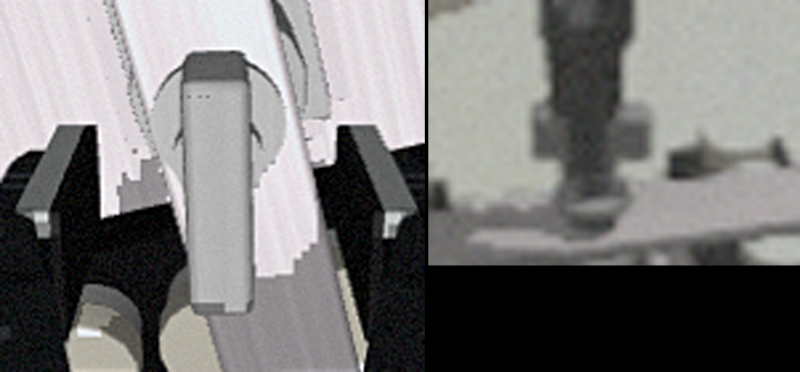

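drive_tool(motion=[0,0,0,0,0,0,0,0,0,0,0,0,0,0,0,0,0,0,0,0,0,0,0,0,0,0,0,0,0,0], hand=0.014)

```text
time_s: 11.57
position: [0.562, -0.0201, 0.1655]
ee_rot: [-0.0, 0.719, 0.695, -0.0]
force: [0.9, 0.8, 0.4]
grip_width: 0.162
```

drive_tool(motion=[0,0,0.0002,0,0,7,0,0,0.0003,0,0,14,0,0,0.0005,0,0,21,0,0,0.0006,0,0,28,0,0,0.0008,0,0,35])

```text
time_s: 11.98
position: [0.5624, -0.0201, 0.1648]
ee_rot: [0.0, 0.896, 0.443, 0.0]
force: [0.4, 0.8, -0.1]
grip_width: 0.161
```

```bash
python3 look.py 10
```

```text
t 11.98 pos [ 0.5624 -0.0201  0.1648] yaw 52.65 q6 23.9 F [ 0.4  0.8 -0.1] M [ 0.05 -0.12  0.06] g 0.16112434942643108
shift mm [  0.3  -0.1 -11.2] turn [-0.0000e+00 -5.0000e-02  1.0365e+02]
```

View pics/L10.png

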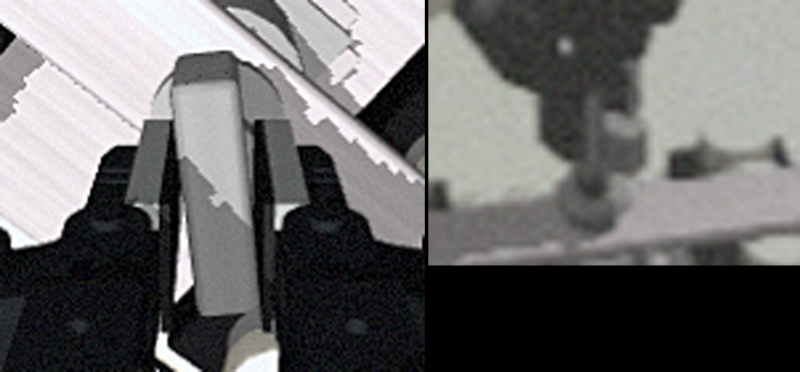

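drive_tool(motion=[0,0,0.0002,0,0,7,0,0,0.0003,0,0,14,0,0,0.0005,0,0,21,0,0,0.0006,0,0,28,0,0,0.0008,0,0,35])

```text
time_s: 12.5
position: [0.5623, -0.0202, 0.164]
ee_rot: [0.0, 0.988, 0.156, 0.0]
force: [0.5, -0.7, 0.9]
grip_width: 0.163
```

drive_tool(motion=[0,0,0.0002,0,0,7,0,0,0.0003,0,0,14,0,0,0.0005,0,0,21,0,0,0.0006,0,0,28,0,0,0.0008,0,0,35])

```text
time_s: 12.92
position: [0.5623, -0.0202, 0.1633]
ee_rot: [0.0, 0.989, -0.149, 0.0]
force: [-0.7, -0.4, -0.3]
grip_width: 0.166
```

drive_tool(motion=[0,0,0.0002,0,0,7,0,0,0.0003,0,0,14,0,0,0.0005,0,0,21,0,0,0.0006,0,0,28,0,0,0.0008,0,0,35])

```text
time_s: 13.33
position: [0.5623, -0.0203, 0.1625]
ee_rot: [-0.0, 0.898, -0.439, 0.0]
force: [0.9, -0.5, 0.7]
grip_width: 0.163
```

drive_tool(motion=[0,0,0.0002,0,0,7,0,0,0.0003,0,0,14,0,0,0.0005,0,0,21,0,0,0.0006,0,0,28,0,0,0.0008,0,0,35])

```text
time_s: 13.75
position: [0.5623, -0.0203, 0.1617]
ee_rot: [-0.0, 0.725, -0.689, 0.0]
force: [1.0, -0.5, 1.0]
grip_width: 0.162
```

drive_tool(motion=[0,0,0.0001,0,0,4,0,0,0.0002,0,0,8,0,0,0.0002,0,0,8])

```text
time_s: 14.0
position: [0.5622, -0.0203, 0.1614]
ee_rot: [0.0, -0.676, 0.737, -0.0]
force: [1.5, -0.7, -0.6]
grip_width: 0.163
```

```bash
python3 look.py 11
```

```text
t 14.0 pos [ 0.5622 -0.0203  0.1614] yaw -94.92 q6 171.5 F [ 1.5 -0.7 -0.6] M [-0.06 -0.08  0.04] g 0.16268171799105427
shift mm [ -0.5  -0.2 -14.6] turn [-1.000e-02 -2.000e-02 -4.392e+01]
```

View pics/L11.png

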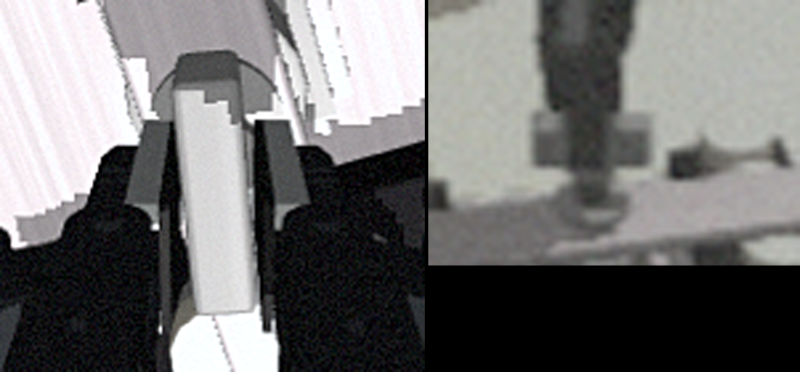

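drive_tool(motion=[0,0,0,0,0,0,0,0,0,0,0,0,0,0,0,0,0,0,0,0,0,0,0,0,0,0,0,0,0,0], hand=0.08)

```text
time_s: 14.52
position: [0.562, -0.0201, 0.1613]
ee_rot: [-0.0, -0.676, 0.737, 0.0]
force: [-0.4, 0.2, 0.5]
grip_width: 0.864
```

drive_tool(motion=[0,0,0,0,0,-7,0,0,0,0,0,-14,0,0,0,0,0,-21,0,0,0,0,0,-28,0,0,0,0,0,-35])

```text
time_s: 14.93
position: [0.562, -0.0201, 0.1613]
ee_rot: [0.0, 0.868, -0.497, -0.0]
force: [-0.1, 0.4, 0.1]
grip_width: 0.937
```

drive_tool(motion=[0,0,0,0,0,-7,0,0,0,0,0,-14,0,0,0,0,0,-21,0,0,0,0,0,-28,0,0,0,0,0,-35])

```text
time_s: 15.35
position: [0.562, -0.0201, 0.1613]
ee_rot: [-0.0, 0.977, -0.213, -0.0]
force: [-0.1, -0.6, 0.9]
grip_width: 0.935
```

drive_tool(motion=[0,0,0,0,0,-7,0,0,0,0,0,-14,0,0,0,0,0,-21,0,0,0,0,0,-28,0,0,0,0,0,-35])

```text
time_s: 15.77
position: [0.562, -0.0201, 0.1613]
ee_rot: [-0.0, 0.996, 0.09, -0.0]
force: [0.4, -0.1, -0.1]
grip_width: 0.936
```

drive_tool(motion=[0,0,0,0,0,-7,0,0,0,0,0,-14,0,0,0,0,0,-21,0,0,0,0,0,-28,0,0,0,0,0,-35])

```text
time_s: 16.18
position: [0.562, -0.0201, 0.1613]
ee_rot: [-0.0, 0.923, 0.386, -0.0]
force: [-0.0, 0.2, -0.0]
grip_width: 0.938
```

drive_tool(motion=[0,0,0,0,0,-7,0,0,0,0,0,-14,0,0,0,0,0,-21,0,0,0,0,0,-28,0,0,0,0,0,-35])

```text
time_s: 16.6
position: [0.562, -0.0201, 0.1613]
ee_rot: [-0.0, 0.764, 0.645, -0.0]
force: [-0.1, -0.2, 0.2]
grip_width: 0.936
```

drive_tool(motion=[0,0,0,0,0,-7,0,0,0,0,0,-8,0,0,0,0,0,-8,0,0,0,0,0,-8], hand=0.03)

```text
time_s: 16.93
position: [0.562, -0.0201, 0.1613]
ee_rot: [-0.0, 0.72, 0.694, -0.0]
force: [0.1, -0.7, -0.1]
grip_width: 0.377
```

```bash
python3 look.py 12
```

```text
t 16.93 pos [ 0.562  -0.0201  0.1613] yaw 87.83 q6 -11.2 F [ 0.1 -0.7 -0.1] M [-0.02  0.03 -0.03] g 0.3773851971595495
shift mm [  0.3   0.4 -14.7] turn [-1.0000e-02  0.0000e+00  1.3883e+02]
```

View pics/L12.png

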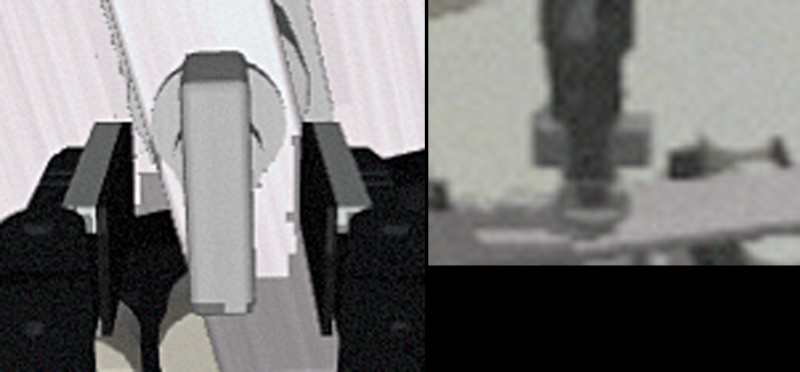

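drive_tool(motion=[0,0,0,0,0,0,0,0,0,0,0,0,0,0,0,0,0,0,0,0,0,0,0,0], hand=0.014)

```text
time_s: 17.37
position: [0.562, -0.0201, 0.1613]
ee_rot: [0.0, 0.719, 0.695, -0.0]
force: [0.3, -0.5, -0.4]
grip_width: 0.162
```

drive_tool(motion=[0,0,0.0002,0,0,7,0,0,0.0003,0,0,14,0,0,0.0005,0,0,21,0,0,0.0006,0,0,28,0,0,0.0008,0,0,35])

```text
time_s: 17.78
position: [0.5624, -0.0201, 0.1606]
ee_rot: [0.0, 0.896, 0.443, 0.0]
force: [0.6, 0.5, -0.0]
grip_width: 0.163
```

drive_tool(motion=[0,0,0.0002,0,0,7,0,0,0.0003,0,0,14,0,0,0.0005,0,0,21,0,0,0.0006,0,0,28,0,0,0.0008,0,0,35])

```text
time_s: 18.2
position: [0.5625, -0.0202, 0.1599]
ee_rot: [0.0, 0.988, 0.153, 0.0]
force: [1.2, 0.1, -0.2]
grip_width: 0.166
```

drive_tool(motion=[0,0,0,0,0,4,0,0,0,0,0,4,0,0,0,0,0,4])

```text
time_s: 18.45
position: [0.562, -0.0201, 0.1597]
ee_rot: [-0.0, 0.992, 0.123, -0.0]
force: [-0.8, 0.2, 0.3]
grip_width: 0.167
```

```bash
python3 look.py 13
```

```text
t 18.45 pos [ 0.562  -0.0201  0.1597] yaw 14.14 q6 62.4 F [-0.8  0.2  0.3] M [-0.04 -0.01 -0.02] g 0.167217427754278
shift mm [  0.5  -0.2 -16.3] turn [-0.000e+00  1.000e-02  6.514e+01]
```

View pics/L13.png

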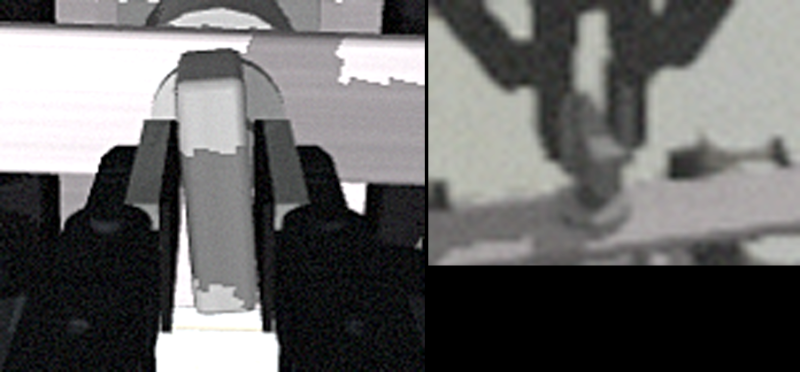

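drive_tool(motion=[0,0,0.0001,0,0,1,0,0,0.0001,0,0,1,0,0,0.0001,0,0,1,0,0,0.0001,0,0,1], hand=0.0)

```text
time_s: 18.88
position: [0.5622, -0.0202, 0.1598]
ee_rot: [0.0, 0.994, 0.113, 0.0]
force: [0.8, -0.1, 0.7]
grip_width: 0.125
```

```bash
python3 look.py 14
python3 - <<'E'
from h import *
t=cam("scene"); crop(t,230,160,90,80,8,"pics/s14.png")
E
```

```text
t 18.88 pos [ 0.5622 -0.0202  0.1598] yaw 13.03 q6 63.6 F [ 0.8 -0.1  0.7] M [-0.04 -0.17 -0.03] g 0.12545127255327004
shift mm [  0.3  -0.4 -16.2] turn [-0.000e+00 -4.000e-02  6.403e+01]
```

View pics/L14.png

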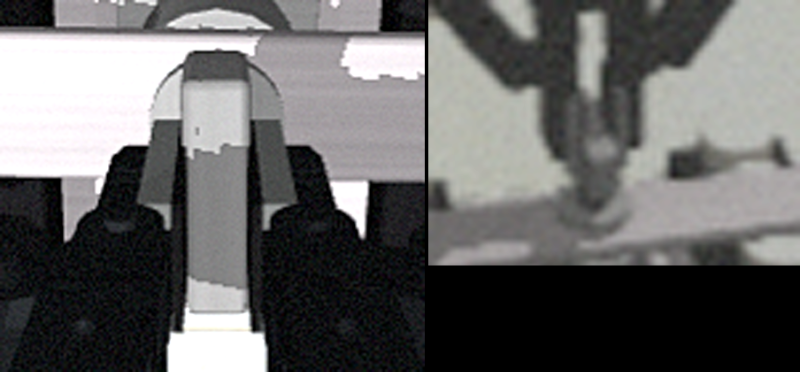

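View pics/s14.png

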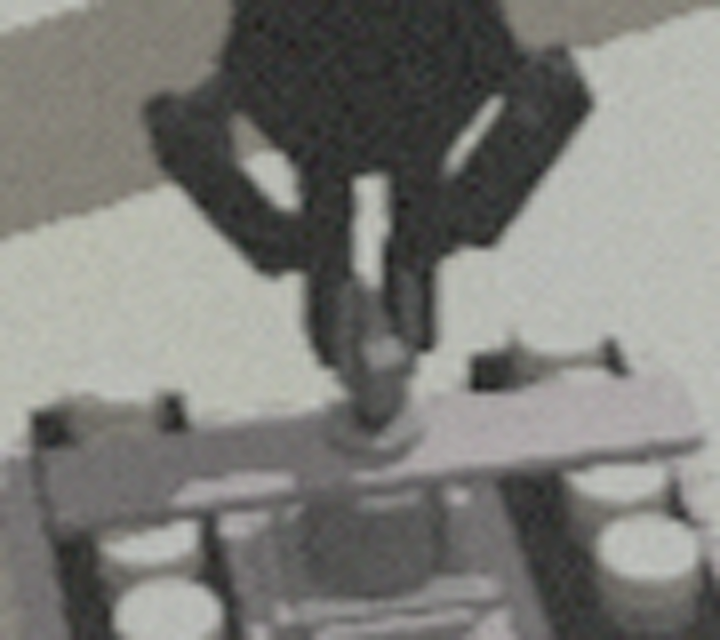

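```bash
python3 -c "
from bench import sign_off; print(sign_off())"
```

```text
the job is handed in; nothing more can be done
None
```

I turned the bolt back until it dropped into the thread start, then about one full turn forward. I handed the job in at about 19 s with the gripper tight on the head.

- **Backward:** I turned it counter-clockwise in loosely closed fingers, checking the cameras about every 9°. It dropped when the head was at a yaw of about 8–16°, roughly 60–67° from where it started, and the drop showed clearly in both the wrist and scene pictures.
- **Forward:** I turned it clockwise in loose fingers, lowering the tool 8 mm per turn. I re-gripped twice, opening the fingers and swinging the hand back 180° each time. I then closed tightly with the head at 13° yaw.

**Last checks:**
- **Turn:** the head stands 360° from the drop, give or take about 4°, because I only know the drop angle to within one step.
- **Depth:** I judge it to be about 0.016. This comes from comparing the wrist pictures before the drop and at the end, where the head sat at nearly the same place in the picture with the tool 15.5 mm lower. The scene picture shows the collar right down at the bar, which fits.
- **Forces:** the readings stayed within about 2 N.
- **Grip:** the final opening read 10.7 mm against the head's 12 mm. I put this down to the opening reading or pad give and did not look into it further.
- **Jar, cup and vial:** I kept clear of them, but took no final picture of them.

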